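# Open the gift-wrap bureau by its touch latch and set the pendant box on its leaf

## Task

Get the wrapping bureau ready for the pendant box: press its closed drop leaf in at the brass disc until the touch latch clicks, catch the leaf as it springs out so that it never flies open, and let it down gently until it lies level. Then take the black pendant box that stands alone at the front of the table and set it down (do not drop it) in the middle of the leaf's grey pad, upright and square to the leaf, gold clasp facing away from the bureau, and let go. Leave the ornaments and the tag block where they are.

Things in the scene. Friction and masses are not known exactly. Their poses are not given: they have to be found in the camera images.
- bureau: small wooden gift-wrap bureau, 105 deep (x) x 210 wide (y) x 172 mm high, fixed. Origin: centre of its underside, on the table; -x points out of its front, 52.5 mm from the origin. From 40 to 170 mm up the front is the drop leaf; sides and top begin 19.5 mm behind its face. Two bearers 12 mm wide, top 39 mm above the table, stick out 95 mm from the front at y = -83 and +83 mm.
- leaf (a joint): hinge of the drop leaf, rad: 0 closed and latched, upright; negative pressed in (stop at -0.048); grows as it opens toward the robot; 1.57 level (stop). Leaf: board 210 wide x 130 high x 14 mm thick, hinged along its lower outer edge. Speed above 2.5 rad/s counts as flying open; left free it gets far above that. It need not be shut again.
- leaf_press (a point): middle of the 30 mm brass touch disc on the leaf's outer face, 104 mm from the hinge line, 26 mm below the free edge; moves with the leaf. Pressed in here by 3 mm (past -0.03 rad) against a steady 8 to 9 N the latch trips; hard stop at 5 mm. When the pressing finger yields, a spring plunger throws the leaf out, with about 7 N, over the first 22 mm.
- leaf_edge (a point): middle of the leaf's free edge, on its outer face, 130 mm from the hinge line (top when closed, nearest the robot when level); moves with the leaf. A finger in front of the leaf holds it back and can be drawn away slowly as the leaf follows. Past the spring's 22 mm it sinks by its weight on a soft damper, at 0.2 to 1 rad/s; from 1.1 rad on it may be left to settle (1 s).
- leaf_hinge (a point): middle of the hinge line, fixed on the bureau, 40 mm above the table in the plane of the bureau's front; the hinge axis is the bureau's y axis
- leaf_pad (a point): middle of the grey pad (124 x 92 mm) on the leaf's inner face, 66 mm from the hinge line; with the leaf level it looks up, 54 mm above the table. Axes: x out of the inner face (up when level), y the bureau's y, z from hinge to free edge. A steel latch tongue stands 26 mm out of the inner face at y = -76 mm, 100 mm from the hinge.
- pendant_box: closed black jewellery box standing alone on the table, left or right in front of the bureau (others, stacked at the back, are fixed); 66 x 66 x 36 mm high, 0.075 kg; origin at the centre of its underside; x axis runs from the clasp side (-x) to the back, z up. Grasp it across its y sides, 66 mm.
- clasp (a point): gold clasp in the middle of the pendant box's -x side, 33 mm from its centre line and 18 mm above its underside
- globe_a: snow-globe ornament, round red foot, 60 mm across, 73 high; origin at the centre of its underside; leave alone
- globe_b: another such snow globe; leave alone
- globe_c: another such snow globe; leave alone
- house: gingerbread-house ornament, 75 x 92 x 121 mm high; leave alone
- tree_a: tree ornament, 111 mm across, 184 high; leave alone
- tree_b: another tree ornament, 112 mm across, 184 high; leave alone
- tags: block of paper gift tags, 110 x 42 x 11 mm, lying flat; leave alone

How it is judged:
On the way, in this order (a step that is already met when the one before it is completed fails the run):
1. the closed leaf has been pressed in until the latch clicks (value of joint leaf below -0.024 rad).
2. the leaf lies level and still (value of joint leaf above 1.52 rad and velocity of joint leaf below 0.1 rad/s), for 0.2 s.
At the end, for the whole second after the job is handed in: the leaf is down level (joint above 1.52 rad) and the pendant box stands upright and at rest on its pad, within about 20 mm of the pad's middle each way, square to the leaf within 0.2 rad, with its clasp toward the leaf's free edge (value of joint leaf above 1.52 rad and y of pendant_box in the frame of leaf_pad between -0.022 and 0.022 m and z of pendant_box in the frame of leaf_pad between -0.02 and 0.02 m and x of pendant_box in the frame of leaf_pad between -0.005 and 0.005 m and angle between pendant_box's own z axis and vertical below 0.08 rad and angle between the x axis of pendant_box and the x axis of bureau, either way round below 0.2 rad and z of clasp in the frame of leaf_pad above 0 m and linear speed of pendant_box below 0.01 m/s); the robot touches nothing.
It fails at once if the leaf flies or slams open (faster than 2.5 rad/s) (velocity of joint leaf above 2.5 rad/s).
It fails at once if the pendant box is dropped from more than 35 mm above the pad (height (world z) of pendant_box above 0.09 m and contact force between pendant_box and anything else below 0.005 N).
It fails at once if an ornament or the tag block is pushed out of its place (more than 25 mm) (distance of any of globe_a, globe_b, globe_c, house, tree_a, tree_b, tags from where it was at the start of the episode above 0.025 m).
It also fails if it takes over 69 s, if anything falls off the work surface, if the arm or the gripper's body presses on something with over 40 N, if the wrist force passes 120 N, or if a joint passes its speed limit or range.

## Robot

A 7-joint arm with a two-finger parallel gripper is mounted at the origin on a cart in front of the work surface, level with it; the furniture and walls round the work are solid. World frame = base frame: x ahead of the robot, y to its left, z up, the work surface at z = 0. Lengths are in m, angles in rad, forces in N, time in s.
With the tool pointing down it reaches from about 0.425 to 0.875 m from the base axis. Payload 8.4 kg.
Tool frame: the origin (TCP) lies on the centre line of the jaws, within the pads' length; the fingertips stand 19 mm ahead of it and the grasp point (between the pads) is the TCP (tip_extent is the distance from the TCP to the fingertips, in m); z points along the fingers, y is the direction in which the jaws open and shut (so a half turn about z gives the same grasp; the last joint's range is limited). The gripper opens to 85 mm and grips with 20 to 120 N. Pads are 22 mm wide; open, the fingers measure 114 mm over their backs; the gripper's body (76 mm by 85 mm) begins 54 mm behind the grasp point. The pads swing forward as they close: fully open they stand 13 mm farther back than shut.
Start: joints at [1.18, 0.333, 0.04, 1.465, -0.013, 1.343, -0.059], TCP at [0.187, -0.623, 0.25] pointing down, gripper open.
Joint ranges: [-2.58, 2.58], [-0.38, 2.09], [-1.3, 1.39], [0.25, 2.4], [-1.5, 4.64], [0.08, 2.09], [-2.65, 2.65]. Speed limits (rad/s): [2.22, 2.22, 2.79, 2.79, 3.14, 3.14, 3.14].

## Interface

Orientations are given as a unit quaternion [w, x, y, z].
In Python, from bench import * gives the robot as it stands.
- The arm moves only by the shell command python3 -m creep 'ROWS' [FORCE]. ROWS is JSON, a list of rows, each an object with "dr": the turn, a rotation vector about the world's x, y, z in degrees, a list of three; "translation": the shift along the world's x, y, z in m, a list of three; "hand": the finger opening in m, from 0 to 0.0854. A call has 1 to 10 rows; each row is the pose to reach, as a shift and turn from the pose commanded when the call began; what a row does not reach only later rows make up. A row lasts 1/8 s, in which the tool goes at most 62.5 mm and 10.7 degrees, less where a joint would pass 70% of its speed; a pose out of reach is approached as far as the arm can. A call with a gripper value outside its range is refused whole. The fingers move at their own pace and stop on an object; FORCE is the grip in N (left out, the last holds). Time passes only in rows, so rows that repeat a pose let the fingers close. It gives the time, the measured TCP pose, the force and the opening at its end, in the units of the state.
- get_obs(): the state, without advancing time (a new reading comes with each control period).
- capture(name): name is "scene" or "top"; returns a dict with "pixels" (400x640x3 uint8, red, green, blue), "z_map" (400x640 float32, m along the optical axis (not along the pixel's ray), 0 where there is no reading), "fovy" (degrees; the focal length in pixels is half the picture's height over the tangent of half this angle, whatever the lens; pixels are square), "cx", "cy" (the principal point, pixels), "view" (4x4, takes a point from world to camera coordinates). Camera axes: x right, y down, z forward; pixel columns grow to the right and rows downward; lengths in m; the calibration is good to about 2 mm. A picture is of the moment at which its call begins.
- sign_off(): hands the job in, once; it reports no verdict.
Trained networks look in a picture, given as the dict that the camera call returned (one of the last four; its "shot" number tells which), for a name from the list of things; names that differ only in an ending like _2 or _b are one class to them, and where a whole thing is asked for, a point or a joint stands for the part that bears it (a point fixed in the world has none). Each returns a list of dicts, best first, with "conf" (0 to 1); they miss things now and then, are a little off and sometimes report something else, mostly with a low value. They report only what shows in the picture. A call takes as long as a camera call.
- recognise(picture, name): "xyz" ([x, y, z] in m, in the coordinates of the camera as it stood for that picture, good to about 4 mm: the middle of the surface that is visible of it).
The state is a dict: "t": time; "joint_positions": joint angles; "joint_velocities": joint speeds; "joint_torque": joint torques, N m; "ee_pos": TCP position; "tcp_rot": TCP orientation; "force": force on the tool from outside, world axes, zero at the start; "wrist_torque": the same for the moment, N m; "gripper_width": opening from 0.0 (shut) to 1.0 (fully open).
Only numpy, scipy, OpenCV 4.12 (cv2) and the standard library are available. Lean on these libraries where they do the work, as an engineer would, in place of code of your own. Each camera call takes 0.05 s, during which the arm holds its last target.

## Working session

There is one attempt and no reset: what is moved stays moved. The work goes in short steps, Python scripts to look and compute and a shell command to move; the robot and the scene stay as the last step left them, time stands still between calls to the robot, and variables do not carry over. Pictures are saved under pics/ and viewed, and the job is handed in when it is done.

```bash
ls; mkdir -p pics; cat > h.py <<'E'
from bench import *
import numpy as np, cv2
def K(p):
    f=200/np.tan(np.radians(p["fovy"])/2); return f,p["cx"],p["cy"]
def unproj(p,u,v,z=None):
    f,cx,cy=K(p); z=p["z_map"][int(round(v)),int(round(u))] if z is None else z
    return c2w(p,[(u-cx)*z/f,(v-cy)*z/f,z])
def c2w(p,x):
    return (np.linalg.inv(np.array(p["view"]))@np.append(np.array(x),1))[:3]
def proj(p,x):
    f,cx,cy=K(p); c=(np.array(p["view"])@np.append(x,1))[:3]; return cx+f*c[0]/c[2],cy+f*c[1]/c[2]
def cloud(p):
    f,cx,cy=K(p); z=p["z_map"]; v,u=np.mgrid[:z.shape[0],:z.shape[1]]
    c=np.stack([(u-cx)*z/f,(v-cy)*z/f,z,np.ones_like(z)],-1)
    return (c@np.linalg.inv(np.array(p["view"])).T)[...,:3]
def save(p,n): cv2.imwrite(f"pics/{n}.png",p["pixels"][...,::-1])
E
python3 - <<'E'
from h import *
np.set_printoptions(precision=4,suppress=True)
o=get_obs();print(o["t"],o["ee_pos"],o["tcp_rot"],o["force"])
for n in("scene","top"):
    p=capture(n);save(p,n+"0");np.savez(n+"0.npz",**p)
    for k in("bureau","leaf","leaf_press","leaf_edge","pendant_box","clasp","globe_a","house","tree_a","tags"):
        for r in recognise(p,k)[:4]: print(n,k,round(r["conf"],2),c2w(p,r["xyz"]),np.round(proj(p,c2w(p,r["xyz"]))))
E
```

```text
pics
0.0 [ 0.1869 -0.6221  0.2494] [-0.0008  0.9894  0.1454 -0.0002] [-0.0061  0.1462  0.5062]
scene bureau 0.6 [0.6092 0.0211 0.114 ] [314. 200.]
scene leaf 0.93 [0.6002 0.0052 0.1129] [319. 201.]
scene leaf_press 0.68 [0.6025 0.0023 0.1073] [320. 202.]
scene leaf_edge 0.72 [0.5063 0.3102 0.0276] [237. 267.]
scene leaf_edge 0.31 [ 0.5202 -0.2871  0.0334] [407. 212.]
scene pendant_box 0.74 [ 0.5193 -0.2898  0.0333] [408. 212.]
scene clasp 0.77 [ 0.5182 -0.2888  0.0342] [408. 212.]
scene globe_a 0.92 [0.4237 0.1718 0.0241] [295. 270.]
scene globe_a 0.77 [0.5092 0.3109 0.0288] [236. 266.]
scene globe_a 0.77 [ 0.4124 -0.0994  0.0273] [379. 245.]
scene house 0.85 [0.6376 0.2752 0.0574] [234. 232.]
scene tree_a 0.74 [ 0.5967 -0.3918  0.0758] [419. 186.]
scene tree_a 0.38 [ 0.5189 -0.291   0.0313] [409. 213.]
scene tags 0.64 [ 0.6381 -0.1943  0.013 ] [365. 209.]
top bureau 0.67 [0.6389 0.0004 0.1719] [320. 169.]
top leaf 0.67 [ 0.6046 -0.0025  0.1425] [320. 181.]
top leaf 0.25 [ 0.641  -0.1957  0.0088] [373. 180.]
top leaf_press 0.75 [ 0.5997 -0.0037  0.146 ] [321. 182.]
top leaf_edge 0.85 [ 0.6078 -0.0018  0.1464] [320. 180.]
top pendant_box 0.7 [ 0.5314 -0.2971  0.0392] [403. 210.]
top clasp 0.92 [ 0.5315 -0.2973  0.0339] [403. 210.]
top globe_a 0.8 [ 0.4196 -0.1061  0.0233] [348. 240.]
top globe_a 0.72 [0.5132 0.3041 0.0222] [234. 211.]
top globe_a 0.46 [0.4231 0.1644 0.0224] [272. 237.]
top house 0.96 [0.6478 0.2665 0.0779] [244. 171.]
top tree_a 0.91 [ 0.6015 -0.3895  0.0672] [431. 189.]
top tags 0.6 [ 0.6424 -0.1945  0.0092] [373. 180.]
top tags 0.19 [ 0.5313 -0.2979  0.0356] [403. 210.]
```

```bash
python3 - <<'E'
import cv2
for n,(x0,x1,y0,y1) in {"scene":(200,460,130,300),"top":(200,460,110,290)}.items():
    i=cv2.imread(f"pics/{n}0.png"); cv2.imwrite(f"pics/{n}0z.png",cv2.resize(i[y0:y1,x0:x1],None,fx=3,fy=3,interpolation=cv2.INTER_CUBIC))
E
```

```text
(no output)
```

View pics/scene0.png

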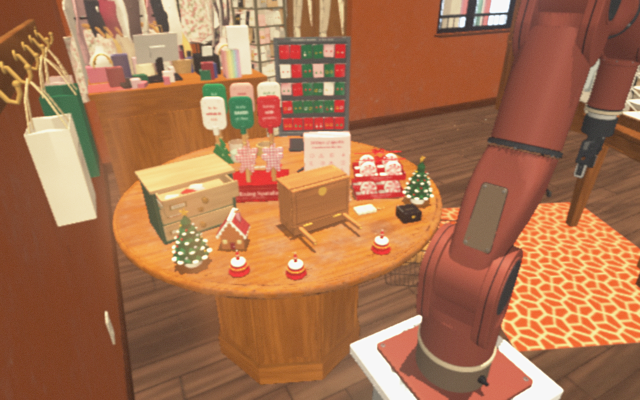

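View pics/top0.png

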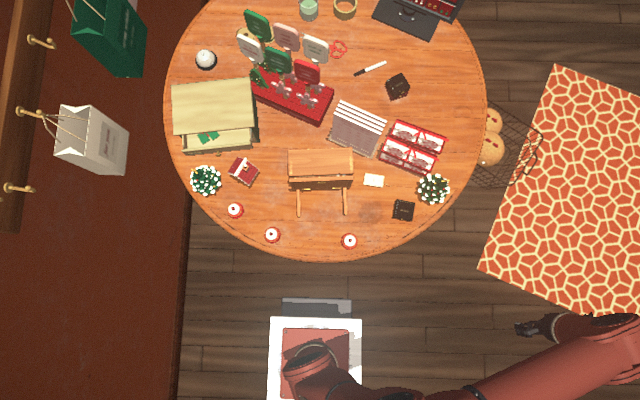

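```bash
python3 - <<'E'
from h import *
np.set_printoptions(precision=4,suppress=True)
for n in("scene","top"):
    p=dict(np.load(n+"0.npz")); P=cloud(p); print(n,K(p),np.linalg.inv(p["view"])[:3,3])
    X=P[...,0];Y=P[...,1];Z=P[...,2]
    # bureau front
    m=(abs(Y)<.15)&(X>.5)&(X<.8)&(Z>.06)&(Z<.16)&(p["z_map"]>0)
    if n=="scene":
        q=P[m]; q=q[q[:,0]<np.median(q[:,0])+.01]
        A=np.c_[q[:,1],q[:,2],np.ones(len(q))];c,*_=np.linalg.lstsq(A,q[:,0],rcond=None);print("front x=ay+bz+c",c,len(q),q[:,1].min(),q[:,1].max())
    m=(abs(Y)<.15)&(X>.5)&(X<.9)&(Z>.16)&(Z<.18)
    q=P[m];print("top",q.min(0),q.max(0),q.mean(0), cv2.minAreaRect((q[:,:2]*1000).astype(np.float32)))
    m=(X>.45)&(X<.6)&(Y<-.22)&(Y>-.36)&(Z>.028)&(Z<.045)
    q=P[m];print("box",q.min(0),q.max(0),q.mean(0),len(q),cv2.minAreaRect((q[:,:2]*1000).astype(np.float32)))
E
```

```text
scene (np.float64(404.5312794071384), array(321.8245), array(199.5685)) [-0.4016  0.5095  0.7203]
front x=ay+bz+c [-0.0625 -0.0045  0.6037] 1608 -0.10990476948894234 0.10354136743220094
top [ 0.5933 -0.15    0.16  ] [0.8986 0.1245 0.1799] [ 0.6778 -0.0011  0.1712] ((752.1698608398438, -17.482666015625), (310.6640930175781, 264.345947265625), 3.7180962562561035)
box [ 0.4953 -0.3593  0.0282] [ 0.5991 -0.2628  0.0413] [ 0.5301 -0.2975  0.0363] 253 ((554.0757446289062, -307.47528076171875), (74.55067443847656, 117.24054718017578), 72.37073516845703)
top (np.float64(405.99561734930694), array(315.8776), array(200.2092)) [ 0.3219 -0.0031  1.46  ]
top [ 0.5932 -0.1499  0.1601] [0.8973 0.1096 0.18  ] [ 0.6666 -0.0021  0.1708] ((732.14892578125, -21.416732788085938), (252.4391632080078, 303.47705078125), 83.46113586425781)
box [ 0.4958 -0.359   0.028 ] [ 0.5971 -0.2632  0.044 ] [ 0.5329 -0.3016  0.0353] 355 ((551.04150390625, -311.1647033691406), (80.1910629272461, 107.3626708984375), 79.5292739868164)
```

View pics/scene0z.png

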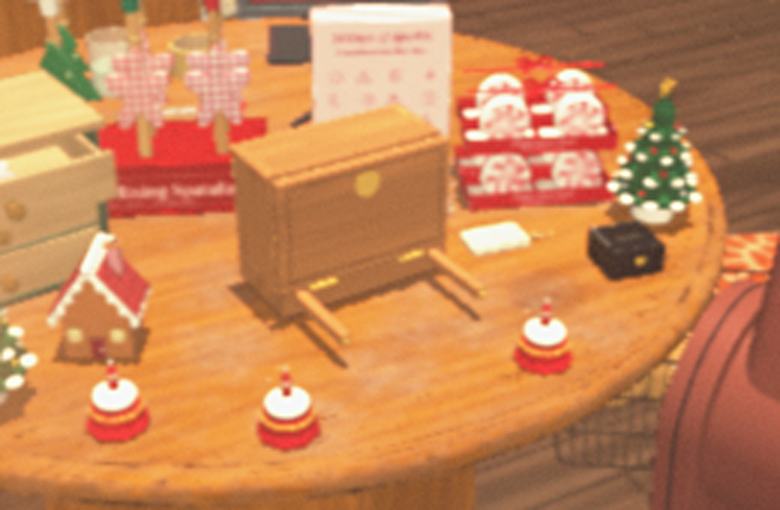

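View pics/top0z.png

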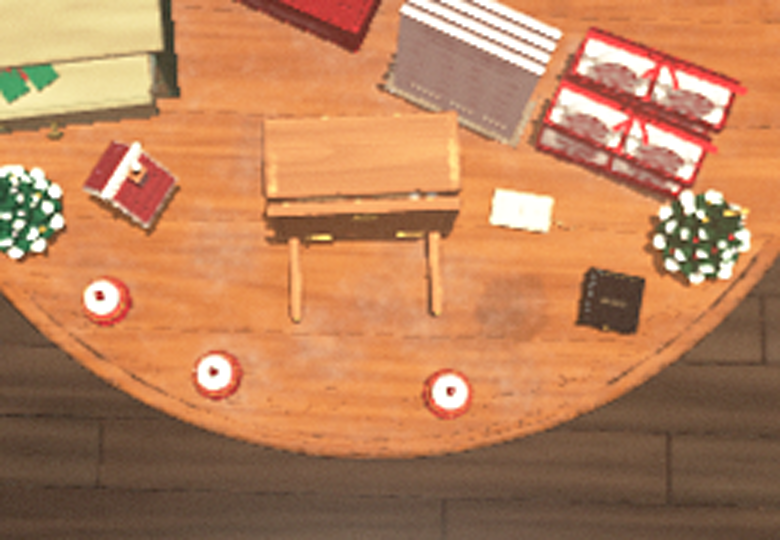

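```bash
python3 - <<'E'
from h import *
np.set_printoptions(precision=4,suppress=True)
for n in("scene","top"):
    p=dict(np.load(n+"0.npz")); P=cloud(p)
    X=P[...,0];Y=P[...,1];Z=P[...,2]
    m=((X>.48)&(X<.59)&(Y<-.24)&(Y>-.35)&(Z>.030)&(Z<.041)).astype(np.uint8)
    nl,l,s,c=cv2.connectedComponentsWithStats(m)
    k=1+np.argmax(s[1:,4]); q=P[l==k];print("box",q.min(0),q.max(0),q.mean(0),s[k],cv2.minAreaRect((q[:,:2]*1000).astype(np.float32)))
    m=((X>.55)&(X<.75)&(abs(Y)<.14)&(Z>.162)&(Z<.18)).astype(np.uint8)
    nl,l,s,c=cv2.connectedComponentsWithStats(m)
    k=1+np.argmax(s[1:,4]); q=P[l==k];print("top",q.min(0),q.max(0),q.mean(0),s[k],cv2.minAreaRect((q[:,:2]*1000).astype(np.float32)))
    m=((X>.45)&(X<.6)&(abs(Y)<.14)&(Z>.030)&(Z<.045)).astype(np.uint8)
    nl,l,s,c=cv2.connectedComponentsWithStats(m)
    for k in range(1,nl):
      if s[k,4]>20: q=P[l==k];print("bearer?",q.min(0),q.max(0),q.mean(0),s[k],cv2.minAreaRect((q[:,:2]*1000).astype(np.float32)))
E
```

```text
box [ 0.4964 -0.3356  0.03  ] [ 0.5737 -0.2633  0.0408] [ 0.5302 -0.2977  0.037 ] [396 203  26  13 225] ((535.172119140625, -301.1444091796875), (67.5442123413086, 72.88671112060547), 79.40022277832031)
top [ 0.5933 -0.1084  0.162 ] [0.7218 0.1098 0.1771] [0.6462 0.0067 0.1719] [ 276  164   74   31 1168] ((655.7822265625, 0.8780975341796875), (116.83090209960938, 214.6008758544922), 4.421300411224365)
bearer? [ 0.5075 -0.097   0.0303] [ 0.5997 -0.0807  0.0433] [ 0.5533 -0.0876  0.0379] [343 214  18  15  95] ((553.7073974609375, -89.62361907958984), (92.46605682373047, 15.24278736114502), 1.9461488723754883)
bearer? [0.4981 0.0368 0.03  ] [0.5999 0.1011 0.0447] [0.561  0.0747 0.0383] [293 223  24  22 158] ((548.9666137695312, 68.46231079101562), (101.43502807617188, 64.28020477294922), 0.5628476738929749)
box [ 0.4958 -0.338   0.03  ] [ 0.5697 -0.2632  0.041 ] [ 0.5321 -0.3009  0.0353] [393 199  22  22 323] ((532.013427734375, -301.079833984375), (67.27320098876953, 66.27494812011719), 79.5292739868164)
top [ 0.6134 -0.1084  0.1621] [0.7167 0.1096 0.1794] [ 0.6637 -0.0001  0.1712] [ 287  147   67   30 1741] ((664.907470703125, 0.1489410400390625), (91.47618865966797, 213.58323669433594), 4.184014320373535)
bearer? [0.4993 0.0369 0.0301] [0.5972 0.0831 0.045 ] [0.5557 0.0733 0.0384] [296 189  14  28 106] ((554.477294921875, 73.84754943847656), (43.333038330078125, 104.03771209716797), 71.60089111328125)
bearer? [ 0.5114 -0.0964  0.0309] [ 0.5999 -0.0843  0.0447] [ 0.5559 -0.0901  0.0376] [343 189   4  26  80] ((555.6404418945312, -90.35318756103516), (88.55799865722656, 11.316268920898438), 0.9325717091560364)
```

The scene view shows the bureau with the brass disc at about (323,192). The leaf is closed, with a front yaw of about +3.6°. The pendant box is at (403,210) in the top view, with its clasp facing the robot and a yaw of about −10.5°. The globes are clear of the bearers. I'll move over in front of the disc with the fingers shut.

```bash
python3 -m creep '[{"dr":[0,0,-2],"translation":[0.026,0.050,0.01],"hand":0},{"dr":[0,0,-4],"translation":[0.052,0.100,0.02],"hand":0},{"dr":[0,0,-6],"translation":[0.078,0.150,0.02],"hand":0},{"dr":[0,0,-8],"translation":[0.104,0.200,0.02],"hand":0},{"dr":[0,0,-10],"translation":[0.13,0.250,0.02],"hand":0},{"dr":[0,0,-12],"translation":[0.156,0.300,0.02],"hand":0},{"dr":[0,0,-13],"translation":[0.182,0.350,0.02],"hand":0},{"dr":[0,0,-13],"translation":[0.208,0.400,0.02],"hand":0},{"dr":[0,0,-13],"translation":[0.234,0.450,0.02],"hand":0},{"dr":[0,0,-13],"translation":[0.26,0.500,0.02],"hand":0}]'
python3 - <<'E'
from h import *
p=dict(np.load("scene0.npz"));print(unproj(p,200+368/3,130+185/3))
print(get_obs())
E
```

```text
t: 2.35
ee_pos: [0.4476, -0.1208, 0.2707]
tcp_rot: [0.0, 0.999, 0.032, 0.0]
force: [0.9, -0.8, 0.5]
gripper_width: -0.0
[ 0.60072588 -0.00651376  0.14233069]
{'t': 2.35, 'joint_positions': array([ 0.63227549, -0.03980427, -0.44704263,  1.84629601, -0.01732147,
        1.33024315, -1.3164534 ]), 'joint_velocities': array([-0.45014225,  0.17781011, -0.52964297, -0.16672209,  0.04669046,
       -0.01079757, -0.98932217]), 'joint_torque': array([  3.2156197 , -37.83766866,   2.18491919, -38.88765693,
        -0.25648727,   0.3718141 ,   2.11511359]), 'ee_pos': array([ 0.44757632, -0.12081168,  0.27069246]), 'tcp_rot': array([2.92403936e-04, 9.99476792e-01, 3.23398298e-02, 4.39333156e-04]), 'force': array([ 0.94399325, -0.79961148,  0.48529221]), 'wrist_torque': array([-0.07020594, -0.0325082 ,  0.00592547]), 'gripper_width': -0.0004927467406726771}
```

```bash
python3 -m creep '[{"dr":[0,0,0],"translation":[0.03,0.05,0],"hand":0},{"dr":[0,0,0],"translation":[0.06,0.09,-0.02],"hand":0},{"dr":[0,0,0],"translation":[0.09,0.117,-0.06],"hand":0},{"dr":[0,0,0],"translation":[0.113,0.117,-0.10],"hand":0},{"dr":[0,0,0],"translation":[0.113,0.117,-0.12],"hand":0},{"dr":[0,0,0],"translation":[0.113,0.117,-0.12],"hand":0},{"dr":[0,0,0],"translation":[0.113,0.117,-0.12],"hand":0}]'
python3 - <<'E'
from h import *
p=capture("scene");save(p,"s1");np.savez("s1.npz",**p)
print(get_obs()["force"],get_obs()["ee_pos"])
i=p["pixels"][110:290,230:430,::-1];cv2.imwrite("pics/s1z.png",cv2.resize(i,None,fx=4,fy=3.3,interpolation=cv2.INTER_CUBIC)[:600])
E
```

```text
t: 3.22
ee_pos: [0.5604, -0.0055, 0.1515]
tcp_rot: [0.0, 0.999, 0.032, 0.001]
force: [0.0, -0.4, -0.1]
gripper_width: -0.002
[0.06019913 0.47081663 0.35514229] [ 0.56057657 -0.00558887  0.15180749]
```

View pics/s1z.png

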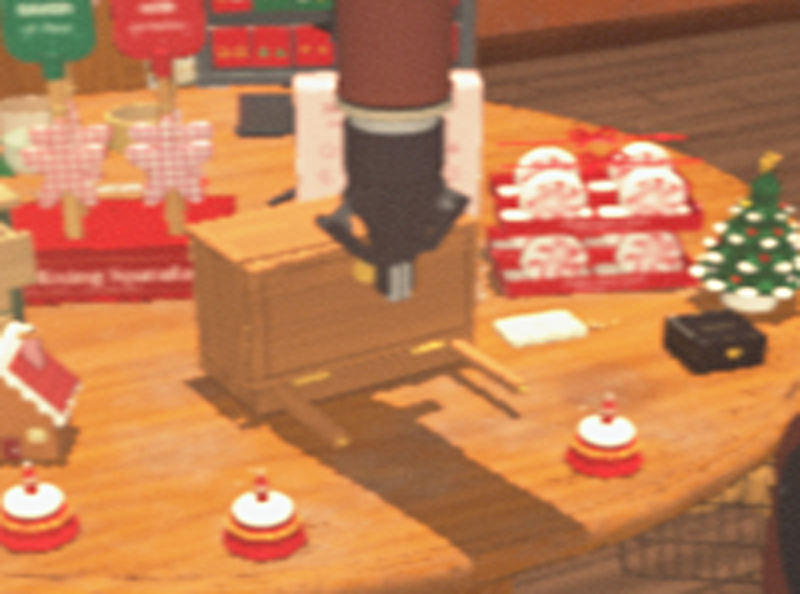

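The shut fingers hang about 3 cm in front of the disc, and a sliver of the disc shows to their left at about (362,272) in the zoom. I'll approach until they touch.

```bash
python3 -m creep '[{"dr":[0,0,0],"translation":[0.01,0,0],"hand":0},{"dr":[0,0,0],"translation":[0.02,0.001,0],"hand":0},{"dr":[0,0,0],"translation":[0.026,0.001,0],"hand":0},{"dr":[0,0,0],"translation":[0.029,0.001,0],"hand":0},{"dr":[0,0,0],"translation":[0.031,0.001,0],"hand":0},{"dr":[0,0,0],"translation":[0.032,0.001,0],"hand":0}]'
```

```text
t: 4.03
ee_pos: [0.5911, -0.0044, 0.1502]
tcp_rot: [0.0, 0.999, 0.033, -0.001]
force: [-7.2, 0.4, 4.2]
gripper_width: 0.003
```

```bash
python3 -m creep '[{"dr":[0,0,0],"translation":[0.001,0,0],"hand":0},{"dr":[0,0,0],"translation":[0.002,0,0],"hand":0},{"dr":[0,0,0],"translation":[0.002,0,0],"hand":0}]'
```

```text
t: 4.4
ee_pos: [0.5926, -0.0043, 0.1502]
tcp_rot: [0.0, 0.999, 0.033, -0.001]
force: [-8.0, -0.0, 5.2]
gripper_width: -0.0
```

```bash
python3 -m creep '[{"dr":[0,0,0],"translation":[0.001,0,0],"hand":0},{"dr":[0,0,0],"translation":[0.002,0,0],"hand":0},{"dr":[0,0,0],"translation":[0.002,0,0],"hand":0}]'
```

```text
t: 4.78
ee_pos: [0.5943, -0.0041, 0.1501]
tcp_rot: [-0.0, 0.999, 0.033, -0.002]
force: [-9.3, 0.8, 6.4]
gripper_width: -0.001
```

```bash
python3 -m creep '[{"dr":[0,0,0],"translation":[0.001,0,0],"hand":0},{"dr":[0,0,0],"translation":[0.002,0,0],"hand":0},{"dr":[0,0,0],"translation":[0.002,0,0],"hand":0}]'
```

```text
t: 5.15
ee_pos: [0.5957, -0.0041, 0.15]
tcp_rot: [0.0, 0.999, 0.033, -0.002]
force: [-10.4, 1.9, 7.2]
gripper_width: 0.001
```

```bash
python3 -m creep '[{"dr":[0,0,0],"translation":[0.001,0,0],"hand":0},{"dr":[0,0,0],"translation":[0.002,0,0],"hand":0},{"dr":[0,0,0],"translation":[0.002,0,0],"hand":0}]'
```

```text
t: 5.52
ee_pos: [0.596, -0.004, 0.1499]
tcp_rot: [0.0, 0.999, 0.033, -0.004]
force: [-20.4, 0.6, 13.9]
gripper_width: 0.002
```

The force jumped to 20 N with no further travel, so the hard stop is reached and the latch is past its click point. I'll draw back slowly with the leaf following.

```bash
python3 -m creep '[{"dr":[0,0,0],"translation":[-0.002,0,0],"hand":0},{"dr":[0,0,0],"translation":[-0.004,0,0],"hand":0},{"dr":[0,0,0],"translation":[-0.006,0,0],"hand":0},{"dr":[0,0,0],"translation":[-0.008,0,0],"hand":0},{"dr":[0,0,0],"translation":[-0.010,0,0],"hand":0},{"dr":[0,0,0],"translation":[-0.012,0,0],"hand":0},{"dr":[0,0,0],"translation":[-0.014,0,0],"hand":0},{"dr":[0,0,0],"translation":[-0.016,0,0],"hand":0}]'
```

```text
t: 6.52
ee_pos: [0.5835, -0.0048, 0.15]
tcp_rot: [0.0, 0.999, 0.032, -0.0]
force: [-4.4, -2.0, 0.4]
gripper_width: 0.003
```

```bash
python3 -m creep '[{"dr":[0,0,0],"translation":[-0.002,0,0],"hand":0},{"dr":[0,0,0],"translation":[-0.004,0,0],"hand":0},{"dr":[0,0,0],"translation":[-0.006,0,0],"hand":0},{"dr":[0,0,0],"translation":[-0.008,0,-0.001],"hand":0},{"dr":[0,0,0],"translation":[-0.010,0,-0.002],"hand":0},{"dr":[0,0,0],"translation":[-0.012,0,-0.003],"hand":0},{"dr":[0,0,0],"translation":[-0.014,0,-0.004],"hand":0},{"dr":[0,0,0],"translation":[-0.016,0,-0.005],"hand":0},{"dr":[0,0,0],"translation":[-0.018,0,-0.006],"hand":0},{"dr":[0,0,0],"translation":[-0.020,0,-0.007],"hand":0}]'
python3 - <<'E'
from h import *
p=capture("scene");save(p,"s2");print(get_obs()["force"])
i=p["pixels"][150:270,250:390,::-1];cv2.imwrite("pics/s2z.png",cv2.resize(i,None,fx=4,fy=4,interpolation=cv2.INTER_CUBIC))
P=cloud(p);X,Y,Z=P[...,0],P[...,1],P[...,2]
for y in (.03,.05,.07,):
  m=(abs(Y-y)<.008)&(X>.5)&(X<.615)&(Z>.05)&(Z<.2); q=P[m]; print(y,np.round(np.polyfit(q[:,2],q[:,0],1),3),q[:,2].max())
E
```

```text
t: 7.78
ee_pos: [0.5668, -0.0054, 0.1474]
tcp_rot: [0.001, 0.999, 0.032, 0.004]
force: [-7.0, -7.6, 27.9]
gripper_width: 0.001
[-7.22395442 -6.38105797 24.01063227]
0.03 [-0.266  0.617] 0.19948530922547913
0.05 [-0.179  0.607] 0.1979607911116461
0.07 [-0.165  0.604] 0.17254128221434895
```

View pics/s2z.png

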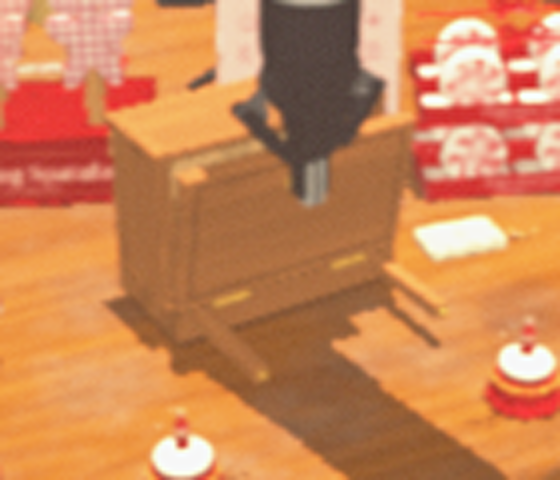

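The leaf is following at about 0.18 rad open, but its edge sits under a finger ledge and Fz is 28 N. I'll raise the tool so the edge rests on the pads only.

```bash
python3 -m creep '[{"dr":[0,0,0],"translation":[0,0,0.004],"hand":0},{"dr":[0,0,0],"translation":[0,0,0.008],"hand":0},{"dr":[0,0,0],"translation":[0,0,0.013],"hand":0},{"dr":[0,0,0],"translation":[0,0,0.018],"hand":0},{"dr":[0,0,0],"translation":[0,0,0.018],"hand":0}]'
```

```text
t: 8.45
ee_pos: [0.5642, -0.0041, 0.1618]
tcp_rot: [-0.0, 0.999, 0.033, 0.0]
force: [-4.7, 0.4, 2.0]
gripper_width: -0.002
```

```bash
python3 -m creep '[{"dr":[0,0,0],"translation":[-0.004,0,0],"hand":0},{"dr":[0,0,0],"translation":[-0.009,0,-0.001],"hand":0},{"dr":[0,0,0],"translation":[-0.014,0,-0.003],"hand":0},{"dr":[0,0,0],"translation":[-0.019,0,-0.005],"hand":0},{"dr":[0,0,0],"translation":[-0.024,0,-0.007],"hand":0},{"dr":[0,0,0],"translation":[-0.029,0,-0.009],"hand":0},{"dr":[0,0,0],"translation":[-0.034,0,-0.012],"hand":0},{"dr":[0,0,0],"translation":[-0.038,0,-0.014],"hand":0},{"dr":[0,0,0],"translation":[-0.042,0,-0.017],"hand":0},{"dr":[0,0,0],"translation":[-0.046,0,-0.020],"hand":0}]'
python3 - <<'E'
from h import *
p=capture("scene");save(p,"s3");print(get_obs()["force"])
i=p["pixels"][150:270,250:390,::-1];cv2.imwrite("pics/s3z.png",cv2.resize(i,None,fx=4,fy=4,interpolation=cv2.INTER_CUBIC))
E
```

```text
t: 9.7
ee_pos: [0.5177, -0.0045, 0.1411]
tcp_rot: [-0.0, 0.999, 0.032, 0.0]
force: [-0.7, -0.7, -0.6]
gripper_width: 0.003
[-0.49936286  0.18715783 -0.82882212]
```

View pics/s3z.png

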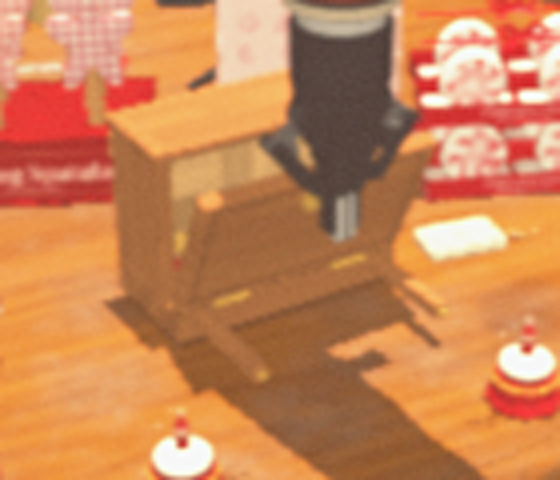

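The leaf is part way down and sinking slowly behind the finger. I'll wait a little, then follow.

```bash
python3 -m creep '[{"dr":[0,0,0],"translation":[0,0,0],"hand":0},{"dr":[0,0,0],"translation":[0,0,0],"hand":0},{"dr":[0,0,0],"translation":[0,0,0],"hand":0},{"dr":[0,0,0],"translation":[0,0,0],"hand":0}]'
python3 -m creep '[{"dr":[0,0,0],"translation":[-0.003,0,-0.002],"hand":0},{"dr":[0,0,0],"translation":[-0.006,0,-0.005],"hand":0},{"dr":[0,0,0],"translation":[-0.009,0,-0.007],"hand":0},{"dr":[0,0,0],"translation":[-0.012,0,-0.009],"hand":0},{"dr":[0,0,0],"translation":[-0.015,0,-0.011],"hand":0},{"dr":[0,0,0],"translation":[-0.018,0,-0.014],"hand":0},{"dr":[0,0,0],"translation":[-0.020,0,-0.016],"hand":0},{"dr":[0,0,0],"translation":[-0.020,0,-0.016],"hand":0},{"dr":[0,0,0],"translation":[-0.020,0,-0.016],"hand":0}]'
python3 - <<'E'
from h import *
p=capture("scene");save(p,"s4");print(get_obs()["force"])
i=p["pixels"][150:270,250:390,::-1];cv2.imwrite("pics/s4z.png",cv2.resize(i,None,fx=4,fy=4,interpolation=cv2.INTER_CUBIC))
E
```

```text
t: 10.25
ee_pos: [0.518, -0.0045, 0.1413]
tcp_rot: [-0.0, 0.999, 0.032, -0.0]
force: [-0.9, 0.4, 0.2]
gripper_width: -0.001
t: 11.38
ee_pos: [0.498, -0.0046, 0.1254]
tcp_rot: [0.0, 0.999, 0.032, -0.0]
force: [-0.9, -1.1, 0.7]
gripper_width: 0.004
[-0.67018061 -1.23324839  0.06576727]
```

View pics/s4z.png

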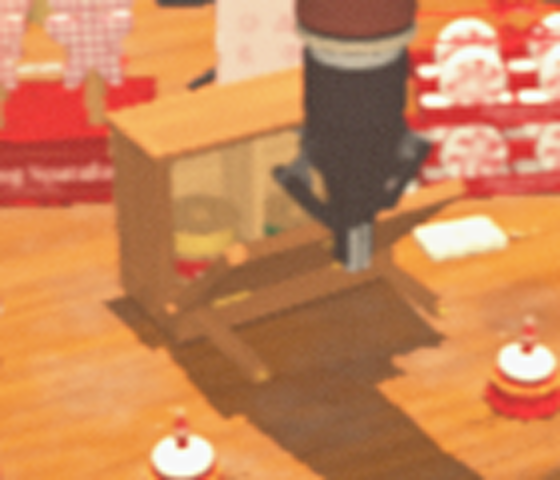

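The leaf edge is on the finger at about 0.8 rad. I'll carry on past 1.1 rad, then draw clear.

```bash
python3 -m creep '[{"dr":[0,0,0],"translation":[-0.003,0,-0.003],"hand":0},{"dr":[0,0,0],"translation":[-0.006,0,-0.007],"hand":0},{"dr":[0,0,0],"translation":[-0.009,0,-0.011],"hand":0},{"dr":[0,0,0],"translation":[-0.012,0,-0.015],"hand":0},{"dr":[0,0,0],"translation":[-0.015,0,-0.019],"hand":0},{"dr":[0,0,0],"translation":[-0.018,0,-0.024],"hand":0},{"dr":[0,0,0],"translation":[-0.021,0,-0.029],"hand":0},{"dr":[0,0,0],"translation":[-0.024,0,-0.034],"hand":0},{"dr":[0,0,0],"translation":[-0.027,0,-0.038],"hand":0},{"dr":[0,0,0],"translation":[-0.028,0,-0.040],"hand":0}]'
python3 -m creep '[{"dr":[0,0,0],"translation":[0,0,0],"hand":0},{"dr":[0,0,0],"translation":[-0.006,0,0],"hand":0},{"dr":[0,0,0],"translation":[-0.016,0,0],"hand":0},{"dr":[0,0,0],"translation":[-0.028,0,0.01],"hand":0},{"dr":[0,0,0],"translation":[-0.030,0,0.05],"hand":0},{"dr":[0,0,0],"translation":[-0.03,0,0.09],"hand":0.0854},{"dr":[0,-0,0],"translation":[-0.03,0,0.14],"hand":0.0854}]'
python3 - <<'E'
from h import *
p=capture("scene");save(p,"s5");print(get_obs()["force"])
i=p["pixels"][130:300,200:460,::-1];cv2.imwrite("pics/s5z.png",cv2.resize(i,None,fx=3,fy=3,interpolation=cv2.INTER_CUBIC))
E
```

```text
t: 12.68
ee_pos: [0.4698, -0.0042, 0.0851]
tcp_rot: [-0.0, 0.999, 0.033, -0.0]
force: [-0.7, 0.1, -0.3]
gripper_width: 0.005
t: 13.55
ee_pos: [0.4388, -0.0044, 0.2263]
tcp_rot: [0.0, 0.999, 0.032, -0.0]
force: [0.6, 0.0, 0.3]
gripper_width: 0.42
[ 3.56028108 -0.20990173  5.72705654]
```

View pics/s5z.png

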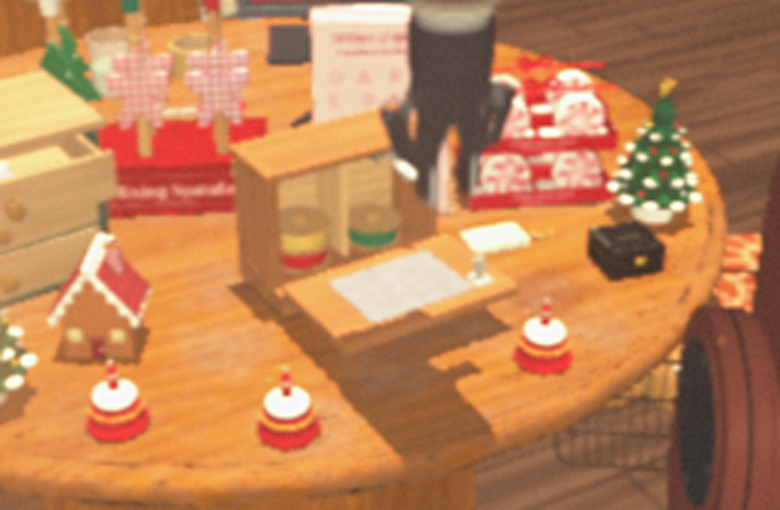

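The leaf is level, with the grey pad centred at about (400,285) in the zoom and the box untouched at (625,250). Next I'll measure the pad, the box, and the clearance to the tree.

```bash
python3 - <<'E'
from h import *
np.set_printoptions(precision=4,suppress=True)
ps={n:capture(n) for n in("top","scene")}
for n,p in ps.items():
    save(p,n+"6");np.savez(n+"6.npz",**p);P=cloud(p);X,Y,Z=P[...,0],P[...,1],P[...,2]
    for k in("pendant_box","clasp","leaf_pad","leaf_edge"):
        for r in recognise(p,k)[:2]: print(n,k,round(r["conf"],2),c2w(p,r["xyz"]))
    rgb=p["pixels"].astype(int); sat=rgb.max(-1)-rgb.min(-1)
    m=((X>.45)&(X<.61)&(abs(Y)<.12)&(Z>.045)&(Z<.065))
    g=(m&(sat<40)&(rgb.min(-1)>110)).astype(np.uint8)
    nl,l,s,c=cv2.connectedComponentsWithStats(g);k=1+np.argmax(s[1:,4]);q=P[l==k]
    print("pad",q.mean(0),s[k],cv2.minAreaRect((q[:,:2]*1000).astype(np.float32)))
    q=P[m];print("leaf",cv2.minAreaRect((q[:,:2]*1000).astype(np.float32)),q.mean(0))
    b=((X>.48)&(X<.59)&(Y<-.24)&(Y>-.35)&(Z>.030)&(Z<.041)).astype(np.uint8)
    nl,l,s,c=cv2.connectedComponentsWithStats(b);k=1+np.argmax(s[1:,4]);q=P[l==k]
    print("box",q.mean(0),cv2.minAreaRect((q[:,:2]*1000).astype(np.float32)))
    t=(abs(X-.605)<.09)&(abs(Y+.39)<.09)&(Z>.01)&(Z<.2);q=P[t]
    for a in np.arange(.04,.2,.02):
        w=q[(q[:,2]>a)&(q[:,2]<a+.02)]
        w=w[np.hypot(w[:,0]-.605,w[:,1]+.39)<.07]
        if len(w): print("tree z",round(a,2),w[:,:2].min(0),w[:,:2].max(0))
    i=p["pixels"][170:240,370:450,::-1];cv2.imwrite(f"pics/{n}6z.png",cv2.resize(i,None,fx=8,fy=8,interpolation=cv2.INTER_CUBIC))
E
```

```text
top pendant_box 0.84 [ 0.5305 -0.2969  0.0393]
top pendant_box 0.37 [ 0.5652 -0.0725  0.0507]
top clasp 0.89 [ 0.5304 -0.2983  0.0357]
top leaf_pad 0.6 [ 0.5673 -0.0754  0.0556]
top leaf_edge 0.9 [ 0.569  -0.0726  0.0544]
pad [ 0.5043 -0.094   0.0541] [344 212   4   6  15] ((506.5978698730469, -94.05088806152344), (10.828683853149414, 17.00043487548828), 88.60560607910156)
leaf ((536.4207153320312, -8.463127136230469), (130.22927856445312, 209.95884704589844), 3.8003551959991455) [ 0.5541 -0.0268  0.053 ]
box [ 0.5317 -0.301   0.0353] ((532.0992431640625, -301.18597412109375), (66.96438598632812, 66.03053283691406), 79.98418426513672)
tree z 0.04 [ 0.5571 -0.4445] [ 0.6587 -0.3529]
tree z 0.06 [ 0.5642 -0.453 ] [ 0.6749 -0.3578]
tree z 0.08 [ 0.574  -0.4399] [ 0.6744 -0.3582]
tree z 0.1 [ 0.5787 -0.4307] [ 0.6382 -0.3788]
tree z 0.12 [ 0.5826 -0.4179] [ 0.6309 -0.3814]
tree z 0.14 [ 0.5981 -0.4143] [ 0.6225 -0.3915]
tree z 0.16 [ 0.6077 -0.4152] [ 0.6132 -0.394 ]
tree z 0.18 [ 0.6106 -0.4033] [ 0.6106 -0.4033]
scene pendant_box 0.97 [ 0.5202 -0.2907  0.0332]
scene clasp 0.67 [ 0.5181
[... 196 characters left out ...]
2188), (86.09304809570312, 122.09419250488281), 5.790186405181885)
leaf ((537.112548828125, -8.090576171875), (134.31996154785156, 212.3280487060547), 4.139667510986328) [ 0.5285 -0.0003  0.055 ]
box [ 0.5302 -0.298   0.0368] ((534.2039184570312, -300.6875), (69.99430847167969, 70.21022033691406), 78.76022338867188)
tree z 0.04 [ 0.5557 -0.4576] [ 0.6661 -0.3497]
tree z 0.06 [ 0.5638 -0.4521] [ 0.6693 -0.3553]
tree z 0.08 [ 0.5754 -0.4387] [ 0.6696 -0.3548]
tree z 0.1 [ 0.5832 -0.4258] [ 0.6447 -0.3759]
tree z 0.12 [ 0.5907 -0.4173] [ 0.6268 -0.3814]
tree z 0.14 [ 0.5973 -0.4144] [ 0.6251 -0.39  ]
tree z 0.16 [ 0.6064 -0.4155] [ 0.6186 -0.3894]
tree z 0.18 [ 0.6122 -0.4046] [ 0.6144 -0.402 ]
```

View pics/top6z.png

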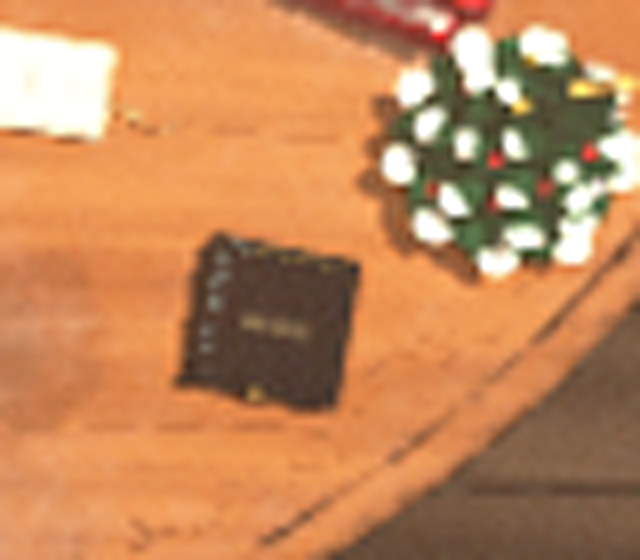

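The box centre is (0.532, −0.301) with yaw −10°. The pad centre is (0.536, −0.0085) with yaw 3.8°. The tree clears the gripper by more than 15 mm. I'll go over the box.

```bash
python3 -m creep '[{"dr":[0,0,-2],"translation":[0.015,-0.05,0],"hand":0.0854},{"dr":[0,0,-5],"translation":[0.03,-0.10,0],"hand":0.0854},{"dr":[0,0,-8],"translation":[0.045,-0.15,0],"hand":0.0854},{"dr":[0,0,-11],"translation":[0.06,-0.20,0],"hand":0.0854},{"dr":[0,0,-13.7],"translation":[0.077,-0.25,0],"hand":0.0854},{"dr":[0,0,-13.7],"translation":[0.092,-0.296,-0.03],"hand":0.0854},{"dr":[0,0,-13.7],"translation":[0.092,-0.296,-0.08],"hand":0.0854},{"dr":[0,0,-13.7],"translation":[0.092,-0.296,-0.13],"hand":0.0854},{"dr":[0,0,-13.7],"translation":[0.092,-0.296,-0.15],"hand":0.0854},{"dr":[0,0,-13.7],"translation":[0.092,-0.296,-0.15],"hand":0.0854}]'
python3 - <<'E'
from h import *
p=capture("scene");save(p,"s7");
i=p["pixels"][140:250,350:470,::-1];cv2.imwrite("pics/s7z.png",cv2.resize(i,None,fx=5,fy=5,interpolation=cv2.INTER_CUBIC))
E
```

```text
t: 15.35
ee_pos: [0.5315, -0.3001, 0.0744]
tcp_rot: [-0.001, 0.996, -0.087, -0.001]
force: [-0.3, -0.1, 0.0]
gripper_width: 1.003
```

View pics/s7z.png

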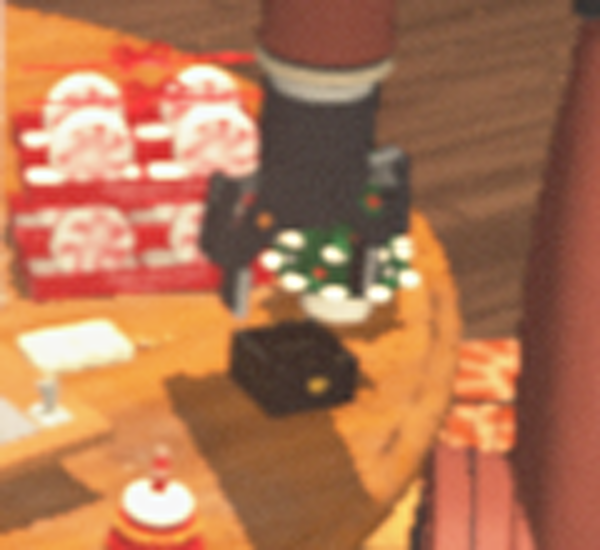

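The open fingers straddle the box: left tip at about (238,310), right tip at about (365,295), box between. I'll descend and grip.

```bash
python3 -m creep '[{"dr":[0,0,0],"translation":[0,-0.001,-0.02],"hand":0.0854},{"dr":[0,0,0],"translation":[0,-0.001,-0.04],"hand":0.0854},{"dr":[0,0,0],"translation":[0,-0.001,-0.049],"hand":0.0854},{"dr":[0,0,0],"translation":[0,-0.001,-0.049],"hand":0.0854},{"dr":[0,0,0],"translation":[0,-0.001,-0.049],"hand":0.06},{"dr":[0,0,0],"translation":[0,-0.001,-0.049],"hand":0.06},{"dr":[0,0,0],"translation":[0,-0.001,-0.049],"hand":0.06},{"dr":[0,0,0],"translation":[0,-0.001,-0.049],"hand":0.06},{"dr":[0,0,0],"translation":[0,-0.001,-0.049],"hand":0.06}]' 30
```

```text
t: 16.52
ee_pos: [0.5325, -0.3017, 0.0271]
tcp_rot: [0.0, 0.996, -0.087, 0.001]
force: [-0.3, -0.4, 5.6]
gripper_width: 0.766
```

```bash
python3 -m creep '[{"dr":[0,0,0],"translation":[0,0,0.01],"hand":0.06},{"dr":[0,0,0],"translation":[0,0,0.04],"hand":0.06},{"dr":[0,0,0],"translation":[0,0,0.09],"hand":0.06},{"dr":[0,0,2],"translation":[0,0.03,0.13],"hand":0.06},{"dr":[0,0,5],"translation":[0.001,0.08,0.14],"hand":0.06},{"dr":[0,0,8],"translation":[0.002,0.13,0.14],"hand":0.06},{"dr":[0,0,11],"translation":[0.003,0.18,0.14],"hand":0.06},{"dr":[0,0,13.8],"translation":[0.004,0.23,0.14],"hand":0.06},{"dr":[0,0,13.8],"translation":[0.004,0.27,0.14],"hand":0.06},{"dr":[0,0,13.8],"translation":[0.004,0.2935,0.14],"hand":0.06}]'
python3 -m creep '[{"dr":[0,0,0],"translation":[0,0,0],"hand":0.06},{"dr":[0,0,0],"translation":[0,0,-0.03],"hand":0.06},{"dr":[0,0,0],"translation":[0,0,-0.05],"hand":0.06},{"dr":[0,0,0],"translation":[0,0,-0.06],"hand":0.06},{"dr":[0,0,0],"translation":[0,0,-0.06],"hand":0.06}]'
python3 - <<'E'
from h import *
for n in("scene","top"):
  p=capture(n);save(p,n+"8")
  i=(p["pixels"][150:280,240:400] if n=="scene" else p["pixels"][140:240,260:400])[...,::-1];cv2.imwrite(f"pics/{n}8z.png",cv2.resize(i,None,fx=4.5,fy=4.5,interpolation=cv2.INTER_CUBIC))
E
```

```text
t: 17.77
ee_pos: [0.5355, -0.0054, 0.1668]
tcp_rot: [-0.0, 0.999, 0.035, 0.0]
force: [0.8, -0.9, -1.2]
gripper_width: 0.768
t: 18.4
ee_pos: [0.5357, -0.0087, 0.106]
tcp_rot: [0.0, 0.999, 0.033, -0.001]
force: [-0.8, -0.2, -0.7]
gripper_width: 0.763
```

View pics/scene8z.png

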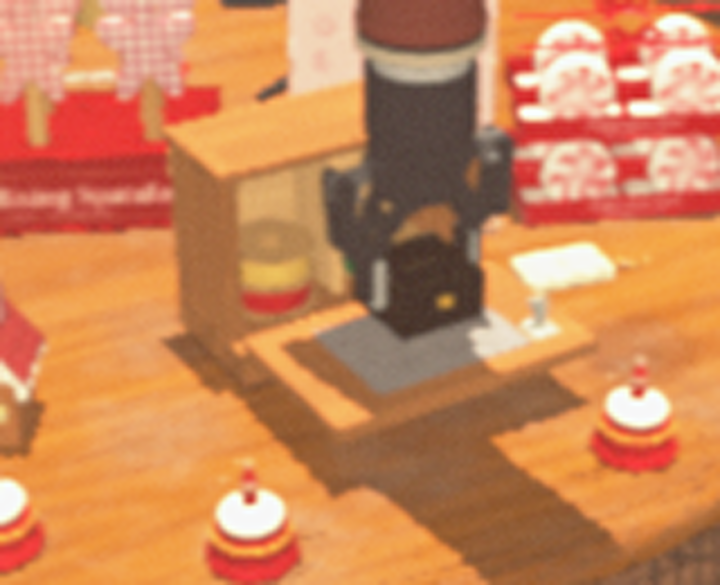

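The box is held above the pad with the clasp (445,300) facing out, and the gripper clears the tongue at (540,315). I'll lower it gently.

```bash
python3 -m creep '[{"dr":[0,0,0],"translation":[0,0,-0.008],"hand":0.06},{"dr":[0,0,0],"translation":[0,0,-0.015],"hand":0.06},{"dr":[0,0,0],"translation":[0,0,-0.019],"hand":0.06},{"dr":[0,0,0],"translation":[0,0,-0.022],"hand":0.06},{"dr":[0,0,0],"translation":[0,0,-0.022],"hand":0.06}]'
```

```text
t: 19.12
ee_pos: [0.5359, -0.008, 0.0841]
tcp_rot: [-0.0, 0.999, 0.033, -0.0]
force: [0.6, 0.4, -0.7]
gripper_width: 0.766
```

```bash
python3 -m creep '[{"dr":[0,0,0],"translation":[0,0,-0.001],"hand":0.06},{"dr":[0,0,0],"translation":[0,0,-0.002],"hand":0.06},{"dr":[0,0,0],"translation":[0,0,-0.002],"hand":0.06}]'
```

```text
t: 19.5
ee_pos: [0.536, -0.008, 0.0823]
tcp_rot: [-0.0, 0.999, 0.033, 0.0]
force: [-0.2, -0.1, -0.6]
gripper_width: 0.77
```

```bash
python3 -m creep '[{"dr":[0,0,0],"translation":[0,0,-0.001],"hand":0.06},{"dr":[0,0,0],"translation":[0,0,-0.002],"hand":0.06},{"dr":[0,0,0],"translation":[0,0,-0.002],"hand":0.06}]'
```

```text
t: 19.88
ee_pos: [0.536, -0.008, 0.081]
tcp_rot: [0.0, 0.999, 0.033, 0.0]
force: [-3.5, 0.0, 7.9]
gripper_width: 0.766
```

Contact at 8 N. I'll open and rise.

```bash
python3 -m creep '[{"dr":[0,0,0],"translation":[0,0,0.001],"hand":0.06},{"dr":[0,0,0],"translation":[0,0,0.001],"hand":0.075},{"dr":[0,0,0],"translation":[0,0,0.001],"hand":0.0854},{"dr":[0,0,0],"translation":[0,0,0.001],"hand":0.0854},{"dr":[0,0,0],"translation":[0,0,0.003],"hand":0.0854},{"dr":[0,0,0],"translation":[0,0,0.02],"hand":0.0854},{"dr":[0,0,0],"translation":[0,0,0.05],"hand":0.0854},{"dr":[0,0,0],"translation":[0,0,0.1],"hand":0.0854},{"dr":[0,0,0],"translation":[-0.04,0,0.14],"hand":0.0854},{"dr":[0,0,0],"translation":[-0.08,-0.05,0.15],"hand":0.0854}]'
python3 -m creep '[{"dr":[0,0,0],"translation":[0,-0.05,0],"hand":0.0854},{"dr":[0,0,0],"translation":[0,-0.1,0],"hand":0.0854},{"dr":[0,0,0],"translation":[0,-0.15,0],"hand":0.0854},{"dr":[0,0,0],"translation":[0,-0.15,0],"hand":0.0854}]'
python3 - <<'E'
from h import *
np.set_printoptions(precision=4,suppress=True)
for n in("scene","top"):
  p=capture(n);save(p,n+"9");P=cloud(p);X,Y,Z=P[...,0],P[...,1],P[...,2]
  b=((X>.47)&(X<.59)&(abs(Y)<.07)&(Z>.083)&(Z<.098)).astype(np.uint8)
  nl,l,s,c=cv2.connectedComponentsWithStats(b);k=1+np.argmax(s[1:,4]);q=P[l==k]
  print(n,"box",q.mean(0),cv2.minAreaRect((q[:,:2]*1000).astype(np.float32)))
  for k in("pendant_box","clasp","globe_a","house","tree_a","tags"):
    for r in recognise(p,k)[:3]: print(k,round(r["conf"],2),c2w(p,r["xyz"]))
  i=p["pixels"][140:300,230:440][...,::-1];cv2.imwrite(f"pics/{n}9z.png",cv2.resize(i,None,fx=3.7,fy=3.7,interpolation=cv2.INTER_CUBIC))
print(get_obs()["force"])
E
```

```text
t: 21.12
ee_pos: [0.4584, -0.0533, 0.234]
tcp_rot: [0.0, 0.999, 0.037, 0.003]
force: [0.3, -1.9, 0.1]
gripper_width: 1.002
t: 21.62
ee_pos: [0.4566, -0.2101, 0.2309]
tcp_rot: [0.0, 1.0, 0.03, 0.0]
force: [-0.5, 0.1, 0.5]
gripper_width: 1.003
scene box [ 0.5333 -0.0031  0.0905] ((536.9596557617188, -5.564964294433594), (71.94966125488281, 68.36082458496094), 4.441427230834961)
pendant_box 0.93 [0.5208 0.0011 0.0863]
clasp 0.75 [0.5205 0.0032 0.0863]
globe_a 0.8 [0.5052 0.3106 0.0268]
globe_a 0.66 [0.4217 0.1712 0.0253]
globe_a 0.54 [ 0.4086 -0.1019  0.0286]
house 0.68 [0.6351 0.2754 0.0591]
tree_a 0.76 [0.6021 0.4138 0.0727]
tags 0.59 [ 0.6378 -0.1931  0.012 ]
top box [ 0.5359 -0.006   0.0894] ((535.2378540039062, -5.6733551025390625), (65.33013153076172, 65.361083984375), 2.167203426361084)
pendant_box 0.84 [ 0.5348 -0.0077  0.0954]
clasp 0.61 [ 0.5356 -0.0025  0.0878]
clasp 0.21 [0.5129 0.3002 0.0227]
globe_a 0.73 [ 0.4173 -0.1089  0.0265]
globe_a 0.66 [0.5131 0.302  0.0219]
globe_a 0.53 [0.4262 0.1651 0.0213]
house 0.87 [0.6486 0.2616 0.0787]
tree_a 0.94 [0.6057 0.3988 0.069 ]
tree_a 0.93 [ 0.6129 -0.3906  0.0898]
tags 0.65 [ 0.5351 -0.0115  0.0523]
tags 0.51 [ 0.6425 -0.1952  0.0073]
[ 0.0883  0.3911 -0.7088]
```

View pics/scene9z.png

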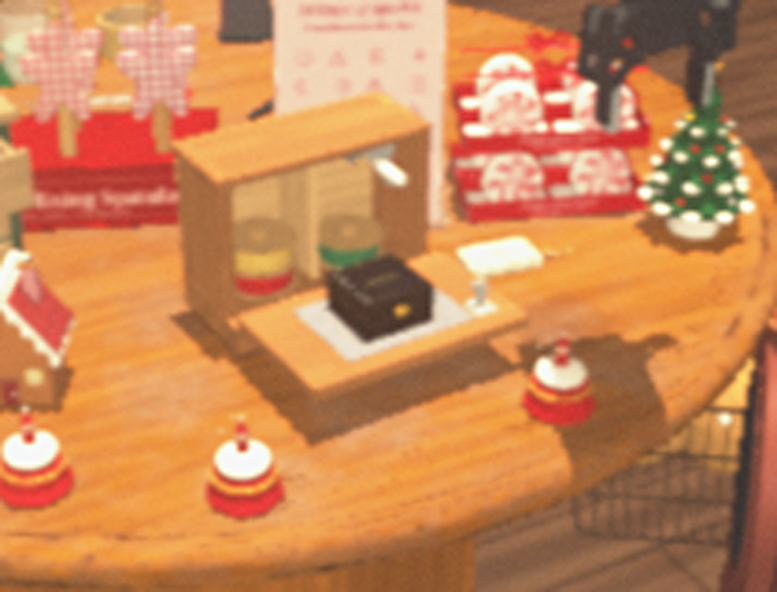

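View pics/top9z.png

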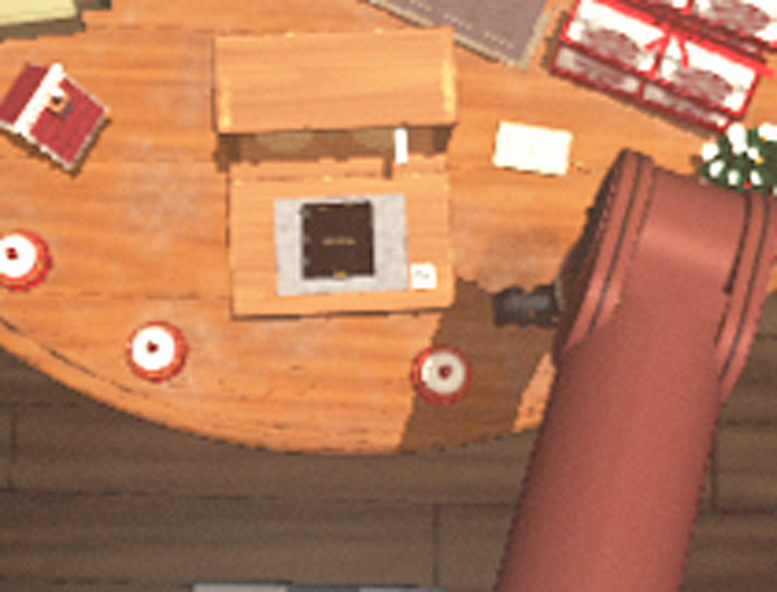

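Both views show the box centred and square on the pad of the level leaf, with its clasp toward the free edge, at (403,310) in the scene zoom and (341,273) in the top zoom. The ornaments and tags are where they were, and the arm is clear.

```bash
python3 -c "
from bench import *
print(sign_off())"
```

```text
the job is handed in; nothing more can be done
None
```

The job is done and handed in after about 22 s of the 69 s allowed; the sign-off gave no verdict.

- **Leaf:** I pressed the closed leaf at the disc to its hard stop, where the force jumped from about 10 to 20 N. I then let it follow the retreating fingers down past about 1.1 rad, after which it settled level. Leaf speed and the click could not be read directly. I judged them from the forces and pictures, which showed no sign of it flying open.
- **Edge snag:** While drawing back, the leaf's edge caught under a finger ledge with a reading of about 28 N upward. I raised the tool and it freed without harm; that was under the 40 N limit.
- **Box:** It stands centred on the pad within about 3 mm (5 mm by the scene camera). It is square to the leaf within about 2° and has its clasp toward the free edge. I set it down with 8 N of contact and released it.
- **Surroundings:** The globes, house and tags match their starting positions within the networks' noise. The right-hand tree reads about 11 mm off in the last view, where the arm partly hid it. The other tree was found only in the last pictures, with no start reading to compare, but the arm never went near it. The arm ended clear, with near-zero force.

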